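# Close the filter housing with its bayonet lid

### The job

Close the filter housing on the bench with the blue bayonet lid: line up the lid's two lugs with the two slots in the housing's rim, lower it until its flange sits flat on the rim, then turn it clockwise (seen from above) to the stop and let go. Leave the orange lid where it is.

Things in the scene. Friction and masses are not known exactly. Their poses are not given: they have to be found in the camera images.
- blue_lid_center (a point): Blue lid, loose, upright, 120 g, 62 mm high; point on its axis, half-way up. Heights over its underside: white plug, 44 mm diameter, 0-22 mm; two white lugs (2-10 mm) out to 31 mm from the axis, 24 degrees wide each; blue flange, 68 mm diameter, 22-30 mm; grip bar on top. z up; lugs lie along x and -x, white marks on the flange over them. A half turn gives the same lid.
- blue_lid_grip (a point): Centre of the blue lid's straight grip bar, on the lid's axis, 15 mm above its other point. The bar is 50 mm long along x (along the lugs), 14 mm wide along y, and reaches from 16 mm below this point (top of the flange) to 16 mm above it. Axes as the lid's.
- housing_mouth (a point): Grey filter housing, fixed, 96 mm diameter, rim 52 mm over the bench; point: centre of the mouth at the rim's top. z up. Mouth radius 25 mm, with slots out to 35 mm, 52 degrees wide, centred on x and -x (blue marks). Play: plug 3 mm all round, lugs 14 degrees each way. Flange flat on the rim: the lid's centre point is 9 mm over this one; lugs lying on top of the 8 mm lip: 29 mm.
- red_dot (a point): One of two red dots on the housing's rim (the other is opposite), 41 mm from the axis, 60 degrees clockwise (seen from above) of a slot. Once down, the lid turns freely under the lip, clockwise only, up to firm stops; there its lugs point to the red dots. No spring. The lid's bar, held near its middle, can be turned there in one grasp.
- orange_lid_center (a point): Orange lid of another housing, loose, same size and shape as the blue lid but with three lugs, so it does not fit; point on its axis, half-way up (31 mm over the bench). To be left alone.
There are look-alikes about, which are no part of the job. Several things look just like the part that bears blue_lid_center: the one meant starts farthest to the robot's right.

How it is judged:
By the outcome, as a careful person would: the job done as asked, in the order asked, and still so for the second after the job is handed in, with the robot touching nothing.
It also fails if it takes over 40 s, if anything falls off the work surface, if the arm or the gripper's body presses on something with over 40 N, if the wrist force passes 120 N, or if a joint passes its speed limit or range.

### The arm

A 7-joint arm with a two-finger parallel gripper is mounted at the origin on a cart in front of the work surface, level with it; the furniture and walls round the work are solid. World frame = base frame: x ahead of the robot, y to its left, z up, the work surface at z = 0. Lengths are in m, angles in rad, forces in N, time in s.
With the tool pointing down it reaches from about 0.4 to 0.85 m from the base axis. Payload 10.4 kg.
Tool frame: the origin (TCP) lies at the very end of the fingers, on their centre line; the grasp point (between the pads) lies 19 mm behind it (grasp_offset is the distance from the TCP to the grasp point, in m); z points along the fingers, y is the line along which they close (so a half turn about z gives the same grasp; the last joint's range is limited). The gripper opens to 85 mm and grips with 20 to 120 N. Pads are 22 mm wide; open, the fingers measure 114 mm over their backs; the gripper's body (76 mm by 85 mm) begins 54 mm behind the grasp point. The pads swing forward as they close: fully open they stand 13 mm farther back than shut.
Start: joints at [-1.13, 0.332, -0.065, 1.46, 0.022, 1.35, -0.088], TCP at [0.28, 0.559, 0.231] pointing down, gripper open.
Joint ranges: [-2.6, 2.6], [-0.5, 2.12], [-1.47, 1.34], [0.16, 2.42], [-1.27, 4.41], [0.06, 2.06], [-2.6, 2.6]. Speed limits (rad/s): [2.22, 2.22, 2.79, 2.79, 3.14, 3.14, 3.14].

### API

Orientations are given as a unit quaternion [x, y, z, w].
In Python, from workcell import * gives the robot as it stands.
- The arm moves only by the tool jog_arm, never from a script. Its argument "plan" is a list of rows, each a list of 3 entries, a list of its own where there are three numbers: the turn, a rotation vector about the tool's x, y, z in rad, then the shift along the tool's x, y, z in m, then the finger opening in m, from 0 to 0.0854. A call has 1 to 8 rows; each row is the pose to reach, as a shift and turn from the pose commanded when the call began, along the tool's axes at that moment; what a row does not reach only later rows make up. A row lasts 1/12 s, in which the tool goes at most 41.7 mm and 7.16 degrees, less where a joint would pass 70% of its speed; a pose out of reach is approached as far as the arm can. A call with a gripper value outside its range is refused whole. The fingers move at their own pace and stop on an object; "force" is the grip in N (left out, the last holds). Time passes only in rows, so rows that repeat a pose let the fingers close. It gives the time, the measured TCP pose, the force, the opening and the grip force at its end, in the units of the state.
- get_obs(): the state, without advancing time (a new reading comes with each control period).
- camera(name): name is "scene" or "top"; returns a dict with "img" (384x512x3 uint8, red, green, blue), "mtx" (3x3 intrinsics, pixels), "extrinsics" (4x4, takes a point from camera to world coordinates). Camera axes: x right, y down, z forward; pixel columns grow to the right and rows downward; lengths in m; the calibration is good to about 2 mm. A picture is of the moment at which its call begins. There is no depth.
- hand_in(): hands the job in; it is judged then, once.
The state is a dict: "clock": time; "joint_pos": joint angles; "joint_velocities": joint speeds; "tau": joint torques, N m; "position": TCP position; "ee_rot": TCP orientation; "ft_force": force on the tool from outside, world axes, zero at the start; "torque": the same for the moment, N m; "grip_width": opening from 0.0 (shut) to 1.0 (fully open); "grasp_force": force on a finger pad.
Only numpy, scipy, OpenCV 4.12 (cv2) and the standard library are available. Lean on these libraries where they do the work, as an engineer would, in place of code of your own. Each camera call takes 0.05 s, during which the arm holds its last target. There are 200 camera calls.

## Working session

There is one attempt and no reset: what is moved stays moved. The work goes in short steps, Python scripts to look and compute and a tool call to move; the robot and the scene stay as the last step left them, time stands still between calls to the robot, and variables do not carry over. Pictures are saved under pics/ and viewed, at most 10 in all, crops included, and the job is handed in when it is done.

Besides the shell and the picture viewer there is one more tool, called after "Emit:" in YAML: its name, and indented under it one key for each argument. jog_arm: Moves the arm, as the interface text tells. Its arguments: {"type":"object","properties":{"plan":{"type":"array"},"force":{"type":"number"}},"required":["plan"]}

```bash
ls; mkdir -p pics
python3 - <<'E'
from workcell import *
import cv2,numpy as np
np.set_printoptions(precision=4,suppress=True)
ims=[]
for n in("scene","top"):
    c=camera(n); np.savez(f"{n}0.npz",**c); cv2.imwrite(f"pics/{n}0.png",c["img"][...,::-1]); print(c["mtx"],c["extrinsics"])
print(get_obs())
E
```

```text
pics
[[461.7142   0.     253.6924]
 [  0.     461.7142 192.2316]
 [  0.       0.       1.    ]] [[ 0.8462 -0.3214  0.4251 -0.0048]
 [-0.5328 -0.4893  0.6905 -0.7926]
 [-0.0139 -0.8108 -0.5852  0.7092]
 [ 0.      0.      0.      1.    ]]
[[479.7419   0.     260.9095]
 [  0.     479.7419 181.7962]
 [  0.       0.       1.    ]] [[-0.0478 -0.9714  0.2326  0.2065]
 [-0.9989  0.0473 -0.0078 -0.0568]
 [-0.0034 -0.2327 -0.9725  1.2332]
 [ 0.      0.      0.      1.    ]]
{'clock': 0.1, 'joint_pos': array([-1.1296,  0.3328, -0.0647,  1.4608,  0.0216,  1.3499, -0.0885]), 'joint_velocities': array([ 0.0008,  0.0003,  0.0004, -0.0022,  0.0004, -0.0002, -0.0004]), 'tau': array([  0.0012, -62.6747,   0.0488, -39.2426,   0.0162,   0.0072,
         0.    ]), 'position': array([0.2794, 0.5587, 0.2306]), 'ee_rot': array([ 0.2298,  0.9732, -0.0006, -0.0001]), 'ft_force': array([ 0.479 , -0.5567, -0.5193]), 'torque': array([ 0.0123, -0.0344, -0.0056]), 'grasp_force': 0.0, 'grip_width': 0.9981642485546}
```

View pics/scene0.png

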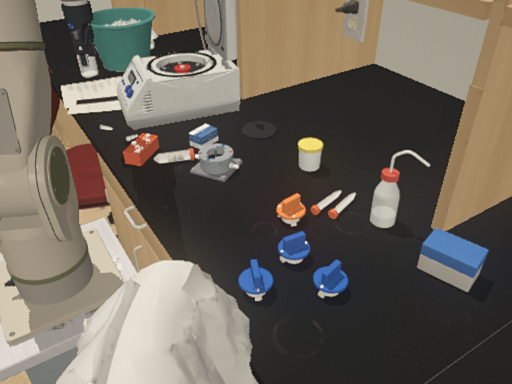

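View pics/top0.png

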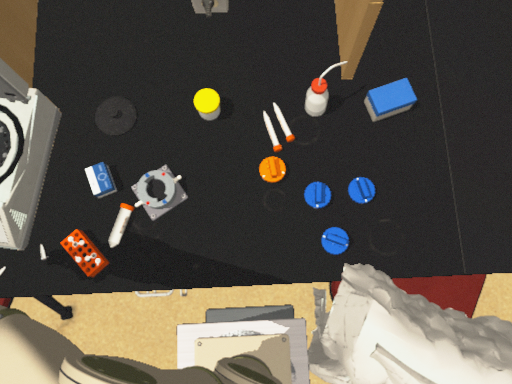

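The scene view shows three blue lids at (294,249), (256,281) and (330,281), an orange lid at (291,209) and the housing at (217,160). In the top view the blue lids are at (317,195), (335,240) and (361,190), the orange lid is at (272,169) and the housing is at (157,190). Image right in the top view is −y, the robot's right, so top (361,190) fits best. I'll confirm that with a crop and world coordinates.

```bash
cat > h.py <<'E'
import numpy as np,cv2
np.set_printoptions(precision=4,suppress=True)
def ray(c,uv,z):
    d=c["extrinsics"][:3,:3]@np.linalg.solve(c["mtx"],[uv[0],uv[1],1.]); o=c["extrinsics"][:3,3]
    return (o+d*(z-o[2])/d[2])
def proj(c,p):
    E=c["extrinsics"]; q=c["mtx"]@(E[:3,:3].T@(np.asarray(p)-E[:3,3])); return q[:2]/q[2]
def rectify(c,xy,z,half=.06,n=400):
    "orthographic world patch at height z: up=+x, left=+y"
    w=[[xy[0]+a*half,xy[1]+b*half,z] for a,b in((1,1),(1,-1),(-1,-1),(-1,1))]
    s=np.float32([proj(c,p) for p in w]); d=np.float32([[0,0],[n,0],[n,n],[0,n]])
    return cv2.warpPerspective(c["img"],cv2.getPerspectiveTransform(s,d),(n,n),flags=cv2.INTER_CUBIC)
E
python3 - <<'E'
from h import *
t=np.load("top0.npz"); s=np.load("scene0.npz")
for n,uv,z in(("A",(317,195),.045),("B",(361,190),.045),("C",(335,240),.045),("orange",(272,169),.045),("hous",(157,189),.052)): print(n,ray(t,uv,z))
for n,uv in(("A",(294,247)),("C?",(256,279)),("B?",(330,279))): print(n,ray(s,uv,.045))
b=ray(t,(361,190),.03); h=ray(t,(157,189),.052)
cv2.imwrite("pics/rect.png",np.hstack([rectify(t,b,.03),rectify(t,h,.052)])[...,::-1])
E
```

```text
A [ 0.4495 -0.2064  0.045 ]
B [ 0.457  -0.3187  0.045 ]
C [ 0.3339 -0.2423  0.045 ]
orange [ 0.523  -0.0963  0.045 ]
hous [0.4831 0.1966 0.052 ]
A [ 0.4436 -0.2224  0.045 ]
C? [ 0.3274 -0.256   0.045 ]
B? [ 0.4481 -0.3343  0.045 ]
```

View pics/rect.png

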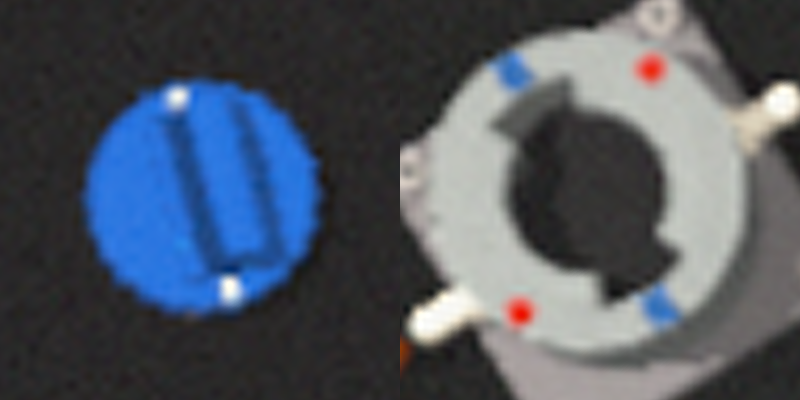

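Candidates in the top view, by y: A (317,195) at −0.21, C (335,240) at −0.24, B (361,190) at −0.32. B is farthest to the robot's right (most negative y). The crop confirms it is a blue two-mark lid, with marks at (177,97) and (230,289). The housing crop shows blue slot marks at (514,71) and (660,306) and red dots at (651,69) and (520,313). Next I'll refine these with centroids.

```bash
cat >> h.py <<'E'
def blobs(c,xy,z,f,half=.06,n=600,amin=60):
    r=rectify(c,xy,z,half,n).astype(int); m=f(r[...,0],r[...,1],r[...,2])
    k,_,st,ce=cv2.connectedComponentsWithStats(m.astype(np.uint8))
    g=2*half/n
    return sorted([(int(st[i,4]),xy[0]+half-ce[i,1]*g,xy[1]+half-ce[i,0]*g) for i in range(1,k) if st[i,4]>amin],reverse=True)
W=lambda r,g,b:(r>150)&(g>150)&(b>150)
R=lambda r,g,b:(r>170)&(g<120)&(b<120)
B=lambda r,g,b:(b>130)&(r<110)&(b-r>70)
E
python3 - <<'E'
from h import *
t=np.load("top0.npz"); s=np.load("scene0.npz")
b=ray(t,(361,190),.03); h=ray(t,(157,189),.052)
for n,c in(("top",t),("scene",s)):
    for nm,xy,z,f,hf in(("lidW",b,.03,W,.045),("lidB",b,.03,B,.045),("red",h,.052,R,.05),("blue",h,.052,B,.05)):
        L=np.array(blobs(c,xy,z,f,hf)[:3]); 
        if len(L)>1:
            d=L[0]-L[1]; print(n,nm,L.tolist(),"mid",L[:2].mean(0)[1:],"len",np.hypot(*d[1:]),"ang",np.degrees(np.arctan2(d[2],d[1])))
        else: print(n,nm,L)
E
```

```text
top lidW [[1537.0, 0.43360219045710124, -0.3309668780204388], [1135.0, 0.4910791606117878, -0.3151321660837465]] mid [ 0.4623 -0.323 ] len 0.05961828746517929 ang -164.59729757745438
top lidB [[160913.          0.4615     -0.3223]]
top red [[1479.0, 0.522549819333141, 0.18131108683313046], [1469.0, 0.44938401259903293, 0.22062864450806308]] mid [0.486 0.201] len 0.0830608548991311 ang -28.252522693553406
top blue [[2554.0, 0.5215919891061168, 0.22288929847584657], [2437.0, 0.4509659654905932, 0.17880217350876967]] mid [0.4863 0.2008] len 0.08325689040315615 ang 31.973788522354052
scene lidW [[11171.0, 0.42645483634864106, -0.34919966643176054], [2116.0, 0.4322832817613261, -0.32922552261631144]] mid [ 0.4294 -0.3392] len 0.020807142934312062 ang -106.26721918097519
scene lidB [[136849.          0.4615     -0.3198]]
scene red [[1270.0, 0.4482505293610204, 0.22322813735141], [985.0, 0.5222021754433311, 0.18347337030769656], [651.0, 0.4350074686145814, 0.24277830063745084]] mid [0.4852 0.2034] len 0.0839600349034186 ang 151.73850974634053
scene blue [[1306.0, 0.45071331147305727, 0.1811527781170264], [887.0, 0.5213062460858322, 0.22559865506572613]] mid [0.486  0.2034] len 0.08341941257874258 ang -147.80515320635712
```

Emit:
jog_arm:
  plan:
    - [[0,0,0.9],[-0.25,-0.2,-0.02],0.06]
    - [[0,0,0.9],[-0.25,-0.2,-0.02],0.06]
    - [[0,0,0.9],[-0.25,-0.2,-0.02],0.06]
    - [[0,0,0.9],[-0.25,-0.2,-0.02],0.06]
    - [[0,0,0.9],[-0.25,-0.2,-0.02],0.06]
    - [[0,0,0.9],[-0.25,-0.2,-0.02],0.06]
    - [[0,0,0.9],[-0.25,-0.2,-0.02],0.06]
    - [[0,0,0.9],[-0.25,-0.2,-0.02],0.06]
  force: 40

```text
clock: 0.77
position: [0.4151, 0.2644, 0.2515]
ee_rot: [0.634, 0.773, -0.0, 0.0]
ft_force: [0.4, -0.6, 0.2]
grip_width: 0.702
grasp_force: 0.0
```

```bash
cat >> h.py <<'E'
from scipy.spatial.transform import Rotation as Ro
def go(o,p,deg):
    "turn and shift in tool axes from state o to TCP p, tool x axis at world angle deg, tool down"
    q=Ro.from_quat(o["ee_rot"]); c,s=np.cos(np.radians(deg)),np.sin(np.radians(deg))
    T=Ro.from_matrix(np.array([[c,s,0],[s,-c,0],[0,0,-1]]))
    x=q.as_matrix()[:,0]
    print("turn",(q.inv()*T).as_rotvec(),"shift",q.inv().apply(np.array(p)-o["position"]),"tool x deg",np.degrees(np.arctan2(x[1],x[0])),"j",o["joint_pos"])
E
python3 - <<'E'
from h import *; from workcell import *
go(get_obs(),(.4617,-.322,.25),15.4)
go(get_obs(),(.45,-.05,.25),60)
E
```

```text
turn [0.0004 0.0001 1.4981] shift [-0.5842 -0.0685  0.0017] tool x deg 101.23596861521612 j [-0.8593  0.0198  0.2027  1.7823 -0.0037  1.3397 -0.4597]
turn [0.0003 0.0002 0.7197] shift [-0.3151 -0.027   0.0016] tool x deg 101.23596861521612 j [-0.8593  0.0198  0.2027  1.7823 -0.0037  1.3397 -0.4597]
```

Emit:
jog_arm:
  plan:
    - [[0,0,0.8],[-0.31,-0.03,0],0.06]
    - [[0,0,0.8],[-0.31,-0.03,0],0.06]
    - [[0,0,0.8],[-0.31,-0.03,0],0.06]
    - [[0,0,0.8],[-0.31,-0.03,0],0.06]
    - [[0,0,0.8],[-0.31,-0.03,0],0.06]
    - [[0,0,0.8],[-0.31,-0.03,0],0.06]
    - [[0,0,0.8],[-0.31,-0.03,0],0.06]
    - [[0,0,0.8],[-0.31,-0.03,0],0.06]

```text
clock: 1.43
position: [0.4476, -0.0466, 0.2514]
ee_rot: [0.885, 0.466, 0.0, 0.0]
ft_force: [-0.4, -1.0, -0.3]
grip_width: 0.704
grasp_force: 0.0
```

Run:
```python
from h import *; from workcell import *
go(get_obs(),(.4617,-.322,.15),15.4)
```

```text
turn [ 0.0005 -0.0001  0.6999] shift [-0.219   0.1675  0.1015] tool x deg 55.50410103707507 j [-0.5449 -0.1096  0.5149  1.8896  0.0556  1.3475 -0.647 ]
```

Emit:
jog_arm:
  plan:
    - [[0,0,0.7],[-0.219,0.1675,0.1],0.06]
    - [[0,0,0.7],[-0.219,0.1675,0.1],0.06]
    - [[0,0,0.7],[-0.219,0.1675,0.1],0.06]
    - [[0,0,0.7],[-0.219,0.1675,0.1],0.06]
    - [[0,0,0.7],[-0.219,0.1675,0.1],0.06]
    - [[0,0,0.7],[-0.219,0.1675,0.1],0.06]
    - [[0,0,0.7],[-0.219,0.1675,0.1],0.06]
    - [[0,0,0.7],[-0.219,0.1675,0.1],0.06]

```text
clock: 2.1
position: [0.461, -0.3232, 0.148]
ee_rot: [0.991, 0.135, -0.003, 0.001]
ft_force: [-1.4, 0.7, 0.8]
grip_width: 0.705
grasp_force: 0.0
```

Run:
```python
from h import *; from workcell import *
go(get_obs(),(.4617,-.322,.036),15.4)
```

```text
turn [0.0015 0.0067 0.0013] shift [ 0.0018 -0.0011  0.1119] tool x deg 15.471737299285556 j [-0.1425  0.3266  0.8045  1.7671 -0.2482  1.1584 -0.564 ]
```

Emit:
jog_arm:
  plan:
    - [[0,0,0],[0,0,0.025],0.06]
    - [[0,0,0],[0,0,0.05],0.06]
    - [[0,0,0],[0,0,0.075],0.06]
    - [[0,0,0],[0,0,0.095],0.06]
    - [[0,0,0],[0,0,0.108],0.06]
    - [[0,0,0],[0,0,0.115],0.06]
    - [[0,0,0],[0,0,0.115],0.06]
    - [[0,0,0],[0,0,0.115],0.06]

```text
clock: 2.77
position: [0.4649, -0.3168, 0.0369]
ee_rot: [0.99, 0.138, 0.0, 0.0]
ft_force: [0.5, 0.4, 0.1]
grip_width: 0.697
grasp_force: 0.0
```

Run:
```python
from h import *; from workcell import *
go(get_obs(),(.4617,-.322,.036),15.4)
c=camera("scene"); cv2.imwrite("pics/g1.png",cv2.resize(c["img"][200:340,230:420],None,fx=4,fy=4)[...,::-1])
```

```text
turn [ 0.0004 -0.0003  0.0089] shift [-0.0045  0.0042  0.0009] tool x deg 15.911877361925098 j [-0.0733  0.4717  0.7214  1.8603 -0.3779  0.9499 -0.475 ]
```

View pics/g1.png

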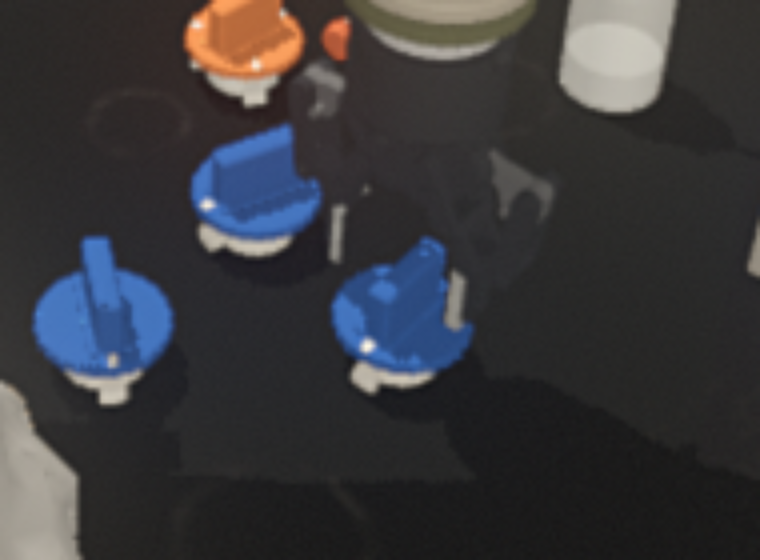

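The picture shows the fingers straddling the right-hand lid's bar, with pads at (336,235) and (455,300). I'll correct the 6 mm offset and then close.

Emit:
jog_arm:
  plan:
    - [[0,0,0],[-0.0045,0.004,0.001],0.06]
    - [[0,0,0],[-0.0045,0.004,0.001],0.06]
    - [[0,0,0],[-0.0045,0.004,0.001],0.0]
    - [[0,0,0],[-0.0045,0.004,0.001],0.0]
    - [[0,0,0],[-0.0045,0.004,0.001],0.0]
    - [[0,0,0],[-0.0045,0.004,0.001],0.0]
    - [[0,0,0],[-0.0045,0.004,0.001],0.0]
    - [[0,0,0],[-0.0045,0.004,0.001],0.0]
  force: 50

```text
clock: 3.48
position: [0.4614, -0.3215, 0.0353]
ee_rot: [0.99, 0.139, 0.0, -0.0]
ft_force: [-0.7, -0.9, 0.1]
grip_width: 0.151
grasp_force: 51.4
```

Run:
```python
from h import *; from workcell import *
o=get_obs(); go(o,(.4617,-.322,.036),15.4); print(o["position"],o["grasp_force"],o["ft_force"])
```

```text
turn [-0.     -0.0001  0.0092] shift [ 0.0001  0.0006 -0.0007] tool x deg 15.926904399107453 j [-0.0622  0.4745  0.7209  1.8612 -0.3806  0.9477 -0.4623]
[ 0.4614 -0.3215  0.0353] 51.40320360660553 [-0.744  -0.9212  0.0515]
```

Emit:
jog_arm:
  plan:
    - [[0,0,0],[0,0,-0.015],0.0]
    - [[0,0,0],[0,0,-0.035],0.0]
    - [[0,0,0],[0,0,-0.06],0.0]
    - [[0,0,0],[0,0,-0.09],0.0]
    - [[0,0,0],[0,0,-0.12],0.0]
    - [[0,0,0],[0,0,-0.14],0.0]
    - [[0,0,0],[0,0,-0.15],0.0]
    - [[0,0,0],[0,0,-0.15],0.0]

```text
clock: 4.15
position: [0.4622, -0.322, 0.187]
ee_rot: [0.99, 0.139, 0.001, 0.001]
ft_force: [-0.2, 0.5, -1.4]
grip_width: 0.16
grasp_force: 51.2
```

Run:
```python
from h import *; from workcell import *
o=get_obs(); go(o,(.4858,.2022,.185),32); print(o["position"],o["grasp_force"],o["ft_force"])
```

```text
turn [ 0.0019 -0.0025 -0.2806] shift [ 0.1665 -0.4976  0.0017] tool x deg 15.925125142947648 j [-0.1625  0.2788  0.8205  1.727  -0.2168  1.2265 -0.5809]
[ 0.4622 -0.322   0.187 ] 51.205387115478516 [-0.224   0.5177 -1.4036]
```

Emit:
jog_arm:
  plan:
    - [[0,0,-0.02],[0.008,-0.024,0],0.0]
    - [[0,0,-0.05],[0.018,-0.054,0],0.0]
    - [[0,0,-0.07],[0.03,-0.09,0],0.0]
    - [[0,0,-0.09],[0.042,-0.126,0],0.0]
    - [[0,0,-0.11],[0.054,-0.162,0],0.0]
    - [[0,0,-0.13],[0.066,-0.198,0],0.0]
    - [[0,0,-0.15],[0.078,-0.234,0],0.0]
    - [[0,0,-0.16],[0.09,-0.27,0],0.0]

```text
clock: 4.82
position: [0.4726, -0.0351, 0.1837]
ee_rot: [0.976, 0.218, -0.001, -0.0]
ft_force: [1.4, 0.0, -2.0]
grip_width: 0.156
grasp_force: 51.2
```

Run:
```python
from h import *; from workcell import *
o=get_obs(); go(o,(.4858,.2022,.185),32); print(o["position"],o["grasp_force"],o["ft_force"])
```

```text
turn [-0.001   0.0018 -0.119 ] shift [ 0.1129 -0.2092 -0.0013] tool x deg 25.180344923155104 j [-0.6008  0.0137  0.5907  1.9358 -0.0083  1.1965 -1.1384]
[ 0.4726 -0.0351  0.1837] 51.19671821594238 [ 1.4461  0.0353 -2.0031]
```

Emit:
jog_arm:
  plan:
    - [[0,0,-0.02],[0.02,-0.035,0],0.0]
    - [[0,0,-0.04],[0.038,-0.07,0],0.0]
    - [[0,0,-0.06],[0.057,-0.105,0],0.0]
    - [[0,0,-0.08],[0.075,-0.14,0],0.0]
    - [[0,0,-0.1],[0.092,-0.17,0],0.0]
    - [[0,0,-0.11],[0.105,-0.195,0],0.0]
    - [[0,0,-0.12],[0.113,-0.209,0],0.0]
    - [[0,0,-0.12],[0.113,-0.209,0],0.0]

```text
clock: 5.48
position: [0.4863, 0.2036, 0.1833]
ee_rot: [0.961, 0.278, -0.001, -0.0]
ft_force: [-0.0, 0.1, -1.4]
grip_width: 0.157
grasp_force: 51.2
```

Run:
```python
from h import *; from workcell import *
o=get_obs(); go(o,(.4858,.2022,.120),32); print(o["position"],o["grasp_force"],o["ft_force"])
```

```text
turn [-0.0008  0.0025  0.0054] shift [-0.001   0.001   0.0633] tool x deg 32.307785573787854 j [-0.8328  0.15    0.3853  1.8011 -0.0607  1.2046 -1.4364]
[0.4863 0.2036 0.1833] 51.20323598384857 [-0.0384  0.105  -1.427 ]
```

Emit:
jog_arm:
  plan:
    - [[0,0,0.005],[-0.001,0.001,0.015],0.0]
    - [[0,0,0.005],[-0.001,0.001,0.035],0.0]
    - [[0,0,0.005],[-0.001,0.001,0.055],0.0]
    - [[0,0,0.005],[-0.001,0.001,0.07],0.0]
    - [[0,0,0.005],[-0.001,0.001,0.08],0.0]
    - [[0,0,0.005],[-0.001,0.001,0.083],0.0]
    - [[0,0,0.005],[-0.001,0.001,0.083],0.0]
    - [[0,0,0.005],[-0.001,0.001,0.083],0.0]

```text
clock: 6.15
position: [0.4877, 0.1983, 0.1028]
ee_rot: [0.962, 0.273, 0.0, -0.0]
ft_force: [1.1, -0.5, -2.0]
grip_width: 0.155
grasp_force: 51.2
```

Run:
```python
from h import *; from workcell import *
o=get_obs(); go(o,(.4858,.2022,.0655),32); print(o["position"],o["grasp_force"],o["ft_force"])
I=[]
for n in("scene","top"):
    c=camera(n); np.savez(f"{n}1.npz",**c); u,v=proj(c,(.4858,.2022,.08)).astype(int); I.append(cv2.resize(c["img"][v-40:v+40,u-40:u+40],(400,400),interpolation=cv2.INTER_CUBIC))
cv2.imwrite("pics/p1.png",np.hstack(I)[...,::-1])
```

```text
turn [ 0.0001 -0.0005 -0.0063] shift [ 0.0004 -0.0043  0.0373] tool x deg 31.639128021213274 j [-0.8128  0.2346  0.3831  1.8918 -0.1013  1.0333 -1.4058]
[0.4877 0.1983 0.1028] 51.20875954627991 [ 1.1416 -0.4516 -1.9856]
```

View pics/p1.png

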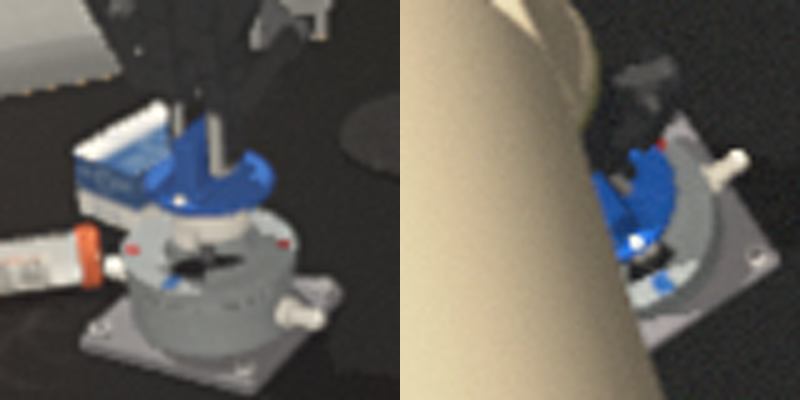

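The scene half of the crop shows the lid hanging over the housing with its near mark at (180,200), roughly above the near blue mark at (172,283). The top half shows that mark at (637,242) and the housing mark at (662,283). I'll correct the 4 mm xy offset and then triangulate the lid mark.

Emit:
jog_arm:
  plan:
    - [[0,0,-0.006],[0.0004,-0.0043,0.003],0.0]
    - [[0,0,-0.006],[0.0004,-0.0043,0.003],0.0]
    - [[0,0,-0.006],[0.0004,-0.0043,0.003],0.0]
    - [[0,0,-0.006],[0.0004,-0.0043,0.003],0.0]

```text
clock: 6.58
position: [0.4853, 0.2027, 0.0994]
ee_rot: [0.961, 0.276, 0.0, -0.0]
ft_force: [0.6, 0.1, -1.9]
grip_width: 0.156
grasp_force: 51.2
```

Run:
```python
from h import *; from workcell import *
o=get_obs(); go(o,(.4858,.2022,.0655),32); p=o["position"]; print(p,o["grasp_force"],o["ft_force"])
z=p[2]-.0353+.03; e=p[:2]-.0298*np.array([np.cos(np.radians(32)),np.sin(np.radians(32))])
print("expect mark",e,z)
for n in("scene","top"):
    c=camera(n); print(n,blobs(c,e,z,lambda r,g,b:(r>120)&(g>140)&(b>160),.012,200,100)[:3],blobs(c,(.4509,.180),.052,B,.012,200,100)[:2])
```

```text
turn [-0.0001 -0.0003  0.0006] shift [0.0001 0.0006 0.0339] tool x deg 32.0362018964795 j [-0.8179  0.2379  0.3786  1.8956 -0.1022  1.0265 -1.4077]
[0.4853 0.2027 0.0994] 51.20881676673889 [ 0.634   0.0591 -1.9104]
expect mark [0.4601 0.1869] 0.09414699084878195
scene [(4174, np.float64(0.4589137343887138), np.float64(0.18939440672018887))] [(2085, np.float64(0.4501114532374101), np.float64(0.18110825899280575))]
top [(3324, np.float64(0.4605138034426302), np.float64(0.18647693158184753)), (462, np.float64(0.44897544815171175), np.float64(0.19265173302589084))] [(4961, np.float64(0.45127148961902847), np.float64(0.17866705906067326))]
```

Emit:
jog_arm:
  plan:
    - [[0,0,0],[0,0.001,0.003],0.0]
    - [[0,0,0],[0,0.001,0.006],0.0]
    - [[0,0,0],[0,0.001,0.009],0.0]
    - [[0,0,0],[0,0.001,0.012],0.0]
    - [[0,0,0],[0,0.001,0.015],0.0]
    - [[0,0,0],[0,0.001,0.018],0.0]
    - [[0,0,0],[0,0.001,0.02],0.0]
    - [[0,0,0],[0,0.001,0.02],0.0]

```text
clock: 7.35
position: [0.4856, 0.2015, 0.0788]
ee_rot: [0.961, 0.276, -0.0, 0.0]
ft_force: [-0.3, -0.5, -2.3]
grip_width: 0.152
grasp_force: 51.2
```

Run:
```python
from h import *; from workcell import *
o=get_obs(); go(o,(.4858,.2022,.0655),32); p=o["position"]; print(p,o["grasp_force"],o["ft_force"],o["torque"])
```

```text
turn [-0.      0.0008  0.0003] shift [ 0.0005 -0.0005  0.0133] tool x deg 32.015023412668256 j [-0.8106  0.2663  0.3751  1.9123 -0.1159  0.9846 -1.3952]
[0.4856 0.2015 0.0788] 51.20871841907501 [-0.2601 -0.4896 -2.2655] [ 0.0196  0.0327 -0.0089]
```

Emit:
jog_arm:
  plan:
    - [[0,0,0],[0.0005,-0.0005,0.003],0.0]
    - [[0,0,0],[0.0005,-0.0005,0.006],0.0]
    - [[0,0,0],[0.0005,-0.0005,0.009],0.0]
    - [[0,0,0],[0.0005,-0.0005,0.011],0.0]
    - [[0,0,0],[0.0005,-0.0005,0.0125],0.0]
    - [[0,0,0],[0.0005,-0.0005,0.0135],0.0]
    - [[0,0,0],[0.0005,-0.0005,0.0135],0.0]
    - [[0,0,0],[0.0005,-0.0005,0.0135],0.0]

```text
clock: 8.02
position: [0.4861, 0.2023, 0.0658]
ee_rot: [0.961, 0.276, 0.0, -0.0]
ft_force: [-0.2, 0.0, -2.1]
grip_width: 0.158
grasp_force: 51.2
```

Run:
```python
from h import *; from workcell import *
o=get_obs(); go(o,(.4858,.2022,.0653),-29); p=o["position"]; print(p,o["grasp_force"],o["ft_force"],o["torque"])
```

```text
turn [-0.0001 -0.0001  1.0648] shift [-0.0003 -0.0001  0.0005] tool x deg 32.00971832733379 j [-0.807   0.2857  0.3716  1.9207 -0.1256  0.9574 -1.3888]
[0.4861 0.2023 0.0658] 51.20863080024719 [-0.1814  0.0196 -2.1282] [-0.0118  0.0235  0.0066]
```

Emit:
jog_arm:
  plan:
    - [[0,0,0],[0,0,0.0005],0.0]
    - [[0,0,0],[0,0,0.001],0.0]
    - [[0,0,0],[0,0,0.001],0.0]
    - [[0,0,0],[0,0,0.001],0.0]

```text
clock: 8.35
position: [0.4862, 0.2024, 0.0652]
ee_rot: [0.961, 0.276, 0.0, -0.0]
ft_force: [-1.6, -1.1, 5.1]
grip_width: 0.154
grasp_force: 52.1
```

Emit:
jog_arm:
  plan:
    - [[0,0,0.08],[0,0,0],0.0]
    - [[0,0,0.18],[0,0,0],0.0]
    - [[0,0,0.28],[0,0,0],0.0]
    - [[0,0,0.38],[0,0,0],0.0]
    - [[0,0,0.48],[0,0,0],0.0]
    - [[0,0,0.58],[0,0,0],0.0]
    - [[0,0,0.65],[0,0,0],0.0]
    - [[0,0,0.7],[0,0,0],0.0]

```text
clock: 9.02
position: [0.4859, 0.203, 0.0652]
ee_rot: [0.997, -0.072, -0.0, -0.0]
ft_force: [-3.2, -0.2, 4.2]
grip_width: 0.151
grasp_force: 52.0
```

Run:
```python
from h import *; from workcell import *
o=get_obs(); go(o,(.4862,.2024,.0652),-28.2); p=o["position"]; print(p,o["grasp_force"],o["ft_force"],o["torque"])
```

```text
turn [-0.001   0.0003  0.3477] shift [ 0.0003  0.0006 -0.    ] tool x deg -8.27881632730861 j [-0.903   0.2971  0.4823  1.9258 -0.1679  0.9571 -2.0569]
[0.4859 0.203  0.0652] 52.03556478023529 [-3.2353 -0.1724  4.2454] [0.2877 0.5402 0.1198]
```

Emit:
jog_arm:
  plan:
    - [[0,0,0.08],[0,0,0],0.0]
    - [[0,0,0.15],[0,0,0],0.0]
    - [[0,0,0.22],[0,0,0],0.0]
    - [[0,0,0.28],[0,0,0],0.0]
    - [[0,0,0.32],[0,0,0],0.0]
    - [[0,0,0.34],[0,0,0],0.0]
    - [[0,0,0.36],[0,0,0],0.0]
    - [[0,0,0.36],[0,0,0],0.0]

```text
clock: 9.68
position: [0.4852, 0.2019, 0.0652]
ee_rot: [0.969, -0.248, -0.001, 0.001]
ft_force: [-7.6, -4.0, 12.4]
grip_width: 0.151
grasp_force: 53.7
```

Run:
```python
from h import *; from workcell import *
o=get_obs(); go(o,(.4862,.2024,.0652),-28.2); p=o["position"]; print(p,o["grasp_force"],o["ft_force"],o["torque"])
```

```text
turn [ 0.0016  0.0014 -0.0091] shift [ 0.0006 -0.0009  0.    ] tool x deg -28.72245957085982 j [-0.9535  0.3041  0.5426  1.9288 -0.1899  0.9609 -2.3935]
[0.4852 0.2019 0.0652] 53.724852204322815 [-7.6299 -3.9802 12.4214] [-0.9327  1.7158  0.638 ]
```

Emit:
jog_arm:
  plan:
    - [[0,0,0.02],[0,0,-0.0005],0.0]
    - [[0,0,0.04],[0,0,-0.0005],0.0]
    - [[0,0,0.04],[0,0,-0.0005],0.0]

```text
clock: 9.93
position: [0.485, 0.2017, 0.0653]
ee_rot: [0.964, -0.267, -0.001, 0.001]
ft_force: [-6.9, -5.6, 9.4]
grip_width: 0.155
grasp_force: 61.4
```

Run:
```python
from h import *; from workcell import *
o=get_obs(); go(o,(.4862,.2024,.0652),-28.2); p=o["position"]; print(p,o["grasp_force"],o["ft_force"],o["torque"])
```

```text
turn [ 0.0025  0.0011 -0.0478] shift [ 0.0006 -0.0013  0.0001] tool x deg -30.94161616302982 j [-0.9595  0.3046  0.5494  1.9293 -0.1915  0.9617 -2.4308]
[0.485  0.2017 0.0653] 61.42886281013489 [-6.9241 -5.5742  9.3538] [-1.054   1.4268  1.3674]
```

The wrist moment has risen to 1.4 N m, so the lid is at the stop. I'll ease off, open and lift.

Emit:
jog_arm:
  plan:
    - [[0,0,-0.03],[0.0005,-0.001,0],0.0]
    - [[0,0,-0.03],[0.0005,-0.001,0],0.04]
    - [[0,0,-0.03],[0.0005,-0.001,0],0.04]
    - [[0,0,-0.03],[0.0005,-0.001,0],0.04]
    - [[0,0,-0.03],[0.0005,-0.001,0],0.04]
    - [[0,0,-0.03],[0.0005,-0.001,-0.01],0.04]
    - [[0,0,-0.03],[0.0005,-0.001,-0.03],0.04]
    - [[0,0,-0.03],[0.0005,-0.001,-0.06],0.04]

```text
clock: 10.6
position: [0.4858, 0.2022, 0.1248]
ee_rot: [0.967, -0.253, -0.001, 0.002]
ft_force: [0.3, -0.3, -0.8]
grip_width: 0.467
grasp_force: 0.0
```

Emit:
jog_arm:
  plan:
    - [[0,0,-0.1],[0,0,-0.04],0.04]
    - [[0,0,-0.2],[0,0,-0.08],0.04]
    - [[0,0,-0.3],[0,0.03,-0.1],0.04]
    - [[0,0,-0.4],[0,0.07,-0.1],0.04]
    - [[0,0,-0.4],[0,0.11,-0.1],0.04]
    - [[0,0,-0.4],[0,0.15,-0.1],0.04]
    - [[0,0,-0.4],[0,0.19,-0.1],0.04]
    - [[0,0,-0.4],[0,0.2,-0.1],0.04]

```text
clock: 11.27
position: [0.3872, 0.0238, 0.2257]
ee_rot: [0.998, -0.058, -0.0, -0.001]
ft_force: [0.0, -0.2, -0.4]
grip_width: 0.469
grasp_force: 0.0
```

Run:
```python
from h import *; from workcell import *
o=get_obs(); print(o["position"],o["ft_force"])
I=[]
for n in("scene","top"):
    c=camera(n); np.savez(f"{n}2.npz",**c)
    I.append(rectify(c,(.486,.202),.06))
    print(n,blobs(c,(.486,.202),.06,W,.036)[:4])
cv2.imwrite("pics/f1.png",np.hstack(I)[...,::-1])
```

```text
[0.3872 0.0238 0.2257] [ 0.0052 -0.187  -0.3593]
scene [(23159, np.float64(0.5151625026987349), np.float64(0.18561649466729999)), (18411, np.float64(0.45773000488838195), np.float64(0.22823422519146164)), (1050, np.float64(0.4531601142857143), np.float64(0.16729188571428572)), (179, np.float64(0.5177684916201117), np.float64(0.16674681564245813))]
top [(43333, np.float64(0.5093114974730575), np.float64(0.17873160039692615)), (35753, np.float64(0.48220916062987723), np.float64(0.23230221352054375)), (7541, np.float64(0.45723965521814086), np.float64(0.16958494629359505)), (2422, np.float64(0.458981073492981), np.float64(0.21602003303055328))]
```

View pics/f1.png

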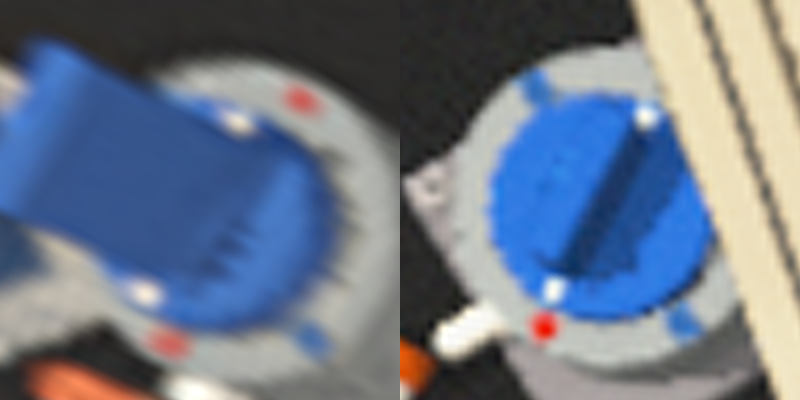

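The final view shows the lid seated. Its marks at (646,117) and (554,290) in the top half lie at −28°, in line with the red dots (−28.2°), and the gripper is clear of it.

```bash
python3 -c "
from workcell import *
print(hand_in())"
```

```text
the job is handed in; nothing more can be done
None
```

The blue lid farthest to the robot's right is seated flat on the housing, turned clockwise to the stop (its marks point at the red dots) and released; the orange lid was not touched, and the job was handed in at about 11.4 s on the robot's clock.

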